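Sweep the used stoppers into the collecting tray

TASK

Tidy the treatment table: push the three rubber stoppers along the table top with the fingers, through the open side of the collecting tray, until all three lie wholly inside it. Do not pick them up, and leave everything else on the table standing where it is.

Things in the scene. Friction and masses are not known exactly. Their poses are not given: they have to be found in the camera images.
- tray: Aluminium tray fixed to the table: walls (35 mm high, 4 thick) on three sides, one side open (the mouth). Inside 170 mm wide, 140 deep; the floor is a film level with the table top, no step. Origin: middle of the mouth, at z = 0. Its +y points from the mouth into the tray, x runs along the mouth (walls at x = +-85 mm, back wall at y = 140 mm), z up. At yaw 0 the mouth faces the robot's right (-y).
- stopper0_center (a point): A loose dark rubber stopper: a flat disc 30 mm in diameter and 16 mm high, 15 g, lying on the table; it slides when pushed. The point is its centre, 8 mm above the table.
- stopper1_center (a point): A loose dark rubber stopper: a flat disc 30 mm in diameter and 16 mm high, 15 g, lying on the table; it slides when pushed. The point is its centre, 8 mm above the table.
- stopper2_center (a point): A loose dark rubber stopper: a flat disc 30 mm in diameter and 16 mm high, 15 g, lying on the table; it slides when pushed. The point is its centre, 8 mm above the table.
- tape_roll_center (a point): Bystander, to be left alone: a roll of bandage tape lying flat, outer diameter 50, height 25, 60 g (sizes in mm), standing loose on the table. The point is on its axis, 12.5 mm above the table.
- pill_jar_center (a point): Bystander, to be left alone: a small amber pill jar, upright, diameter 40, height 50, 80 g (sizes in mm), standing loose on the table. The point is on its axis, 25 mm above the table.
- bowl_center (a point): Bystander, to be left alone: a steel bowl, rim diameter 110, height 40 (sizes in mm), standing loose on the table. The point is on its axis, 20 mm above the table.
- med_bottle_center (a point): Bystander, to be left alone: an amber medicine bottle, upright, diameter 48, height 76 (sizes in mm), standing loose on the table. The point is on its axis, 38 mm above the table.
- spray_a_center (a point): Bystander, to be left alone: a white spray bottle with a trigger head, diameter 76, height 216 (sizes in mm), standing loose on the table. The point is on its axis, 110 mm above the table.
- spray_b_center (a point): Bystander, to be left alone: a white spray bottle with a trigger head, diameter 76, height 216 (sizes in mm), standing loose on the table. The point is on its axis, 110 mm above the table.
Mind the look-alikes: they are no part of the job. What is shaped like the part that bears stopper1_center but blue, purple or red is not meant.

How it is judged:
At the end, for the whole second after the job is handed in: Each of the three stoppers lies at rest on the tray floor, its centre at least 12 mm inside the line of the mouth and between the walls; every bystander is within 15 mm of where it started (y of stopper0_center in the frame of tray between 0.012 and 0.14 m and x of stopper0_center in the frame of tray between -0.085 and 0.085 m and height (world z) of each of stopper0_center, stopper1_center, stopper2_center below 0.02 m and linear speed of each of stopper0, stopper1, stopper2 below 0.02 m/s and y of stopper1_center in the frame of tray between 0.012 and 0.14 m and x of stopper1_center in the frame of tray between -0.085 and 0.085 m and y of stopper2_center in the frame of tray between 0.012 and 0.14 m and x of stopper2_center in the frame of tray between -0.085 and 0.085 m and distance of each of tape_roll_center, pill_jar_center, bowl_center, med_bottle_center, spray_a_center, spray_b_center from where it was at the start of the episode below 0.015 m); the robot touches nothing.
It fails at once if a stopper is lifted off the table (height (world z) of any of stopper0_center, stopper1_center, stopper2_center above 0.03 m).
It fails at once if a bystander is shifted by more than 15 mm or knocked over (distance of any of tape_roll_center, pill_jar_center, bowl_center, med_bottle_center, spray_a_center, spray_b_center from where it was at the start of the episode above 0.015 m or angle between any of tape_roll_center, pill_jar_center, bowl_center, med_bottle_center, spray_a_center, spray_b_center's own z axis and vertical above 0.4 rad).
It also fails if it takes over 72 s, if anything falls off the work surface, if the arm or the gripper's body presses on something with over 40 N, if the wrist force passes 120 N, or if a joint passes its speed limit or range.

ROBOT

A 7-joint arm with a two-finger parallel gripper is mounted at the origin on the work surface. World frame = base frame: x ahead of the robot, y to its left, z up, the work surface at z = 0. Lengths are in m, angles in rad, forces in N, time in s.
With the tool pointing down it reaches from about 0.425 to 0.925 m from the base axis. Payload 6.8 kg.
Tool frame: the origin (TCP) lies at the very end of the fingers, on their centre line; the grasp point (between the pads) lies 19 mm behind it (r.hold_point_z is the distance from the TCP to the grasp point, in m); z points along the fingers, y is the direction in which the jaws open and shut (so a half turn about z gives the same grasp; the last joint's range is limited). The gripper opens to 88 mm and grips with 3 to 60 N. Pads are 20 mm wide; open, the fingers measure 115 mm over their backs; the gripper's body (75 mm by 178 mm) begins 61 mm behind the grasp point.
Start: joints at [-1.334, 0.477, 0.022, 1.555, -0.011, 1.109, -0.083], TCP at [0.228, 0.635, 0.223] pointing down, gripper open.
Joint ranges: [-2.96, 2.96], [-0.34, 2.1], [-1.41, 1.46], [0.24, 2.44], [-1.37, 4.51], [0.17, 1.92], [-2.96, 2.96]. Speed limits (rad/s): [2.39, 2.39, 3.14, 3.14, 3.14, 3.14, 3.14].

INTERFACE

Orientations are given as a unit quaternion [x, y, z, w].
In Python, from cell import telemetry, imaging, ticket, nets, r gives the robot as it stands.
- The arm moves only by the tool send_rows, never from a script. Its argument "targets" is a list of rows, each a list of 7 numbers: the shift along the tool's x, y, z in cm, then the turn, a rotation vector about the tool's x, y, z in rad, then the finger opening in cm, from 0 to 8.78. In form: [[tx, ty, tz, rx, ry, rz, fingers], ...]. A call has 1 to 12 rows; each row is the pose to reach, as a shift and turn from the pose commanded when the call began, along the tool's axes at that moment; what a row does not reach only later rows make up. A row lasts 1/8 s, in which the tool goes at most 62.5 mm and 10.7 degrees, less where a joint would pass 70% of its speed; a pose out of reach is approached as far as the arm can. A call with a gripper value outside its range is refused whole. The fingers move at their own pace and stop on an object; "force" is the grip in N (left out, the last holds). Time passes only in rows, so rows that repeat a pose let the fingers close. It gives the time, the measured TCP pose, the force and the opening at its end, in the units of the state.
- telemetry.state(): the state, without advancing time (a new reading comes with each control period).
- imaging.grab_frame(name): name is "side" or "top"; returns the picture (480x640x3 uint8, blue, green, red); there is no depth.
- imaging.calibration(name): a dict with "fx", "fy", "cx", "cy" (pixels), "distortion" ([k1, k2, p1, p2, k3] as OpenCV has them; the pictures are not rectified), "extrinsics" (4x4, takes a point from camera to world coordinates). Camera axes: x right, y up, looking along -z (the intrinsics and any distortion apply to the point x, -y, -z); pixel columns grow to the right and rows downward; lengths in m; the calibration is good to about 2 mm. A picture is of the moment at which its call begins. calibration takes no time and is no camera call.
- ticket.close_job(): hands the job in, once; it reports no verdict.
Trained networks look in the newest picture that a camera, given by its name, has taken for a name from the list of things; names that differ only in an ending like _2 or _b are one class to them, and where a whole thing is asked for, a point or a joint stands for the part that bears it (a point fixed in the world has none). Each returns a list of dicts, best first, with "score" (0 to 1); they miss things now and then, are a little off and sometimes report something else, mostly with a low value. They report only what shows in the picture. A call takes as long as a camera call. They do not tell look-alikes from the thing itself.
- nets.search_frame(query, camera): "extent" ([left, top, right, bottom] in pixels, round what is visible of it).
- nets.silhouettes(query, camera): "mask" (480x640 bool, what is visible of it) and "extent" ([left, top, right, bottom] in pixels, round what is visible of it).
- nets.place_of(query, camera): "xy" ([column, row] in pixels: a listed point, or the origin of a listed thing).
The state is a dict: "time_s": time; "joint_positions": joint angles; "joint_velocities": joint speeds; "joint_efforts": joint torques, N m; "ee_pos": TCP position; "orientation": TCP orientation; "wrist_force": force on the tool from outside, world axes, zero at the start; "moment": the same for the moment, N m; "opening": finger opening in m.
Only numpy, scipy, OpenCV 4.12 (cv2) and the standard library are available. Lean on these libraries where they do the work, as an engineer would, in place of code of your own. Each camera call takes 0.05 s, during which the arm holds its last target.

## Working session

There is one attempt and no reset: what is moved stays moved. The work goes in short steps, Python scripts to look and compute and a tool call to move; the robot and the scene stay as the last step left them, time stands still between calls to the robot, and variables do not carry over. Pictures are saved under pics/ and viewed, and the job is handed in when it is done.

Besides the shell and the picture viewer there is one more tool, called after ">>>" by a JSON object that holds its "fn" and its "kwargs", one argument or row to a line. send_rows: Moves the arm, as the interface text tells. Its arguments: {"type":"object","properties":{"targets":{"type":"array","items":{"type":"array","items":{"type":"number"}}},"force":{"type":"number"}},"required":["targets"]}

```bash
ls; mkdir -p pics; python3 - <<'E'
from cell import telemetry, imaging, ticket, nets, r
import cv2
for n in("side","top"):
    cv2.imwrite(f"pics/{n}0.png",imaging.grab_frame(n)); c=imaging.calibration(n); print(n,c)
    for q in ["tray","stopper0_center","tape_roll_center","pill_jar_center","bowl_center","med_bottle_center","spray_a_center"]:
        print(q,[( [round(float(v)) for v in d["xy"]],round(float(d["score"]),2)) for d in nets.place_of(q,n)])
print(telemetry.state())
E
```

```text
pics
side {'fx': 519.5945618321068, 'fy': 519.5945618321068, 'cx': 319.51833923001914, 'cy': 246.52346948462989, 'distortion': array([-0.04470296,  0.        ,  0.        ,  0.        ,  0.        ]), 'extrinsics': array([[ 0.95704688,  0.17378211, -0.23207982,  0.33468157],
       [-0.28912784,  0.51242662, -0.80859387, -1.04468471],
       [-0.02159527,  0.84096298,  0.54066155,  0.69419934],
       [ 0.        ,  0.        ,  0.        ,  1.        ]])}
tray [([252, 218], 0.95)]
stopper0_center [([349, 301], 0.59), ([367, 216], 0.52)]
tape_roll_center [([267, 252], 0.72)]
pill_jar_center [([316, 245], 0.84)]
bowl_center [([365, 216], 0.79)]
med_bottle_center [([404, 256], 0.89)]
spray_a_center [([321, 359], 0.61)]
top {'fx': 558.1957152036371, 'fy': 558.1957152036371, 'cx': 320.02776720957263, 'cy': 238.4130892409731, 'distortion': array([0.03477973, 0.        , 0.        , 0.        , 0.        ]), 'extrinsics': array([[ 0.02265032,  0.98080993, -0.1936462 ,  0.41151324],
       [-0.99959079,  0.02560283,  0.01275759, -0.14754946],
       [ 0.01747066,  0.19327799,  0.98098848,  
[... 379 characters left out ...]
joint_positions': array([-1.33411205,  0.47695165,  0.02241488,  1.55538389, -0.01151385,
        1.10932035, -0.08309274]), 'joint_velocities': array([ 0.00119885, -0.00288754, -0.00013443, -0.00043405, -0.00055365,
       -0.00066957, -0.00091645]), 'joint_efforts': array([-8.49261851e-04, -5.82657230e+01,  1.53234266e+00, -2.72925103e+01,
       -5.44236519e-02,  9.88484651e-03,  3.18706657e-05]), 'ee_pos': array([0.22815092, 0.63529645, 0.22270345]), 'orientation': array([ 1.71555806e-01,  9.85174403e-01,  3.35473488e-05, -7.21390154e-06]), 'wrist_force': array([ 0.29532016, -1.03384895,  0.38859012]), 'moment': array([0.00735611, 0.03041182, 0.00677658]), 'opening': 0.08771046008481624}
```

View pics/top0.png

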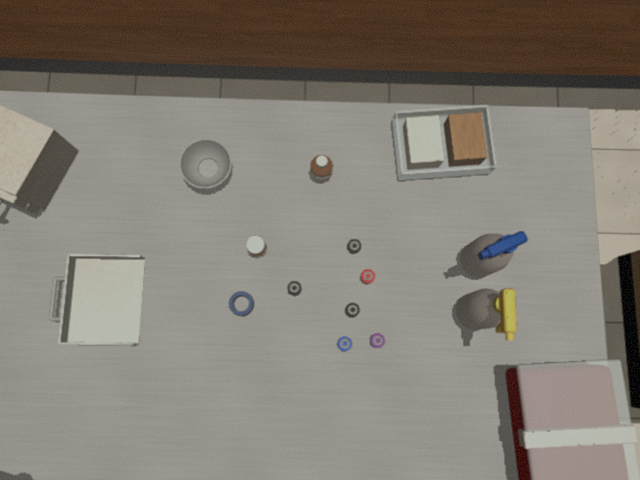

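View pics/side0.png

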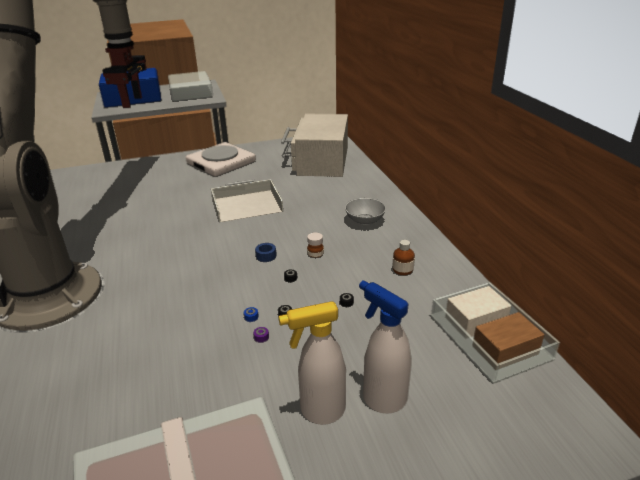

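The top view shows black stoppers at about (354,246), (294,288) and (352,310). The look-alikes are red (368,276), blue (345,344) and purple (377,340). The tape roll is at (241,303), the jar at (256,246), and the tray's mouth edge at column ~140, rows 256–345. Next I'll localise everything and crop in on the stoppers.

```bash
cat > h.py <<'E'
import numpy as np, cv2
from cell import telemetry, imaging, nets
def ray(n,px):
    c=imaging.calibration(n);K=np.array([[c["fx"],0,c["cx"]],[0,c["fy"],c["cy"]],[0,0,1]])
    u=cv2.undistortPoints(np.array([[px]],float),K,np.array(c["distortion"]))[0,0]
    E=np.array(c["extrinsics"]);return E[:3,3],E[:3,:3]@np.array([u[0],-u[1],-1])
def at(n,px,z):
    o,d=ray(n,px);t=(z-o[2])/d[2];return (o+t*d)
def tri(p,q):
    a,d=ray("top",p);b,e=ray("side",q)
    s=np.linalg.lstsq(np.c_[d,-e],b-a,rcond=None)[0];A=a+s[0]*d;B=b+s[1]*e
    return (A+B)/2,np.linalg.norm(A-B)
def blobs(im,roi,cond):
    x0,y0,x1,y1=roi;s=im[y0:y1,x0:x1].astype(int);m=cond(s).astype(np.uint8)
    k,l,st,ce=cv2.connectedComponentsWithStats(m)
    return [(ce[i]+[x0,y0],st[i,4],st[i,2:4]) for i in range(1,k) if st[i,4]>25]
E
python3 - <<'E'
from h import *
t=imaging.grab_frame("top");s=imaging.grab_frame("side")
cv2.imwrite("pics/c1.png",cv2.resize(t[210:370,210:410],None,fx=3.7,fy=3.7,interpolation=2))
cv2.imwrite("pics/c2.png",cv2.resize(s[220:350,220:420],None,fx=4,fy=4,interpolation=2))
cv2.imwrite("pics/c3.png",cv2.resize(t[240:360,40:160],None,fx=5,fy=5,interpolation=2))
for q in ["stopper0_center","tape_roll_center","pill_jar_center"]:
  for n in("top","side"):
    for d in nets.search_frame(q,n): print(q,n,np.round(d["extent"],1),round(float(d["score"]),2))
print([ (c.round(1),a,w) for c,a,w in blobs(t,(270,225,400,360),lambda s:s.max(2)<75)])
for p in [(354,246),(294,288),(352,310),(368,276),(345,344),(377,340)]: print(p,at("top",p,.008).round(4))
for p in [(241,303),(256,246),(208,165),(321,165)]: print(p,at("top",p,.02).round(4))
for p in [(485,308),(490,257)]: print(p,at("top",p,.11).round(4))
E
```

```text
stopper0_center top [351.  242.2 362.8 253.2] 0.67
stopper0_center side [339.5 295.3 353.1 307.7] 0.74
tape_roll_center top [228.2 293.9 256.5 313.9] 0.72
tape_roll_center side [258.2 241.  278.4 262.2] 0.78
pill_jar_center side [307.  232.2 323.3 255.9] 0.61
[(array([352.2, 249.7]), np.int32(31), array([12,  9], dtype=int32)), (array([294.5, 292.1]), np.int32(31), array([13,  7], dtype=int32)), (array([349.7, 310.8]), np.int32(37), array([11, 14], dtype=int32))]
(354, 246) [ 0.6235 -0.2338  0.008 ]
(294, 288) [ 0.5326 -0.1113  0.008 ]
(352, 310) [ 0.4905 -0.2311  0.008 ]
(368, 276) [ 0.5612 -0.2635  0.008 ]
(345, 344) [ 0.4221 -0.2177  0.008 ]
(377, 340) [ 0.4315 -0.2824  0.008 ]
(241, 303) [ 0.4985 -0.0059  0.02  ]
(256, 246) [ 0.6161 -0.0307  0.02  ]
(208, 165) [0.7874 0.0781 0.02  ]
(321, 165) [ 0.7945 -0.1608  0.02  ]
(485, 308) [ 0.4935 -0.4717  0.11  ]
(490, 257) [ 0.5901 -0.4846  0.11  ]
```

View pics/c1.png

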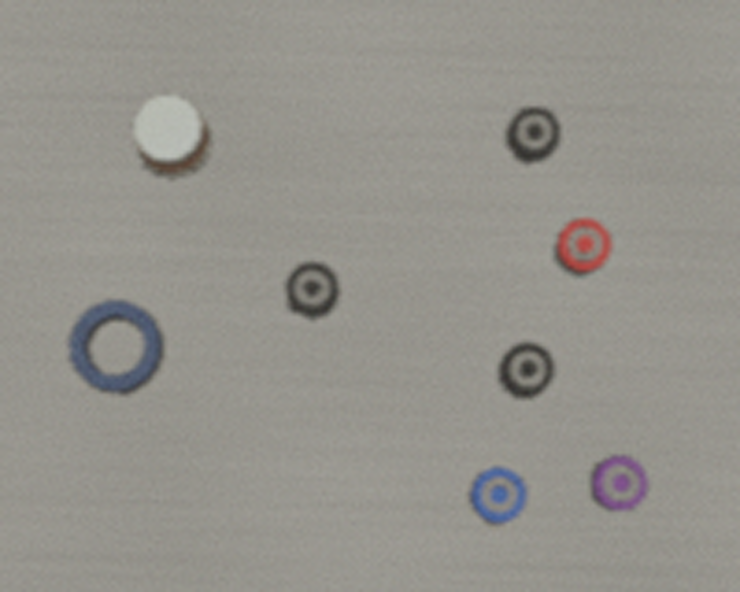

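View pics/c2.png

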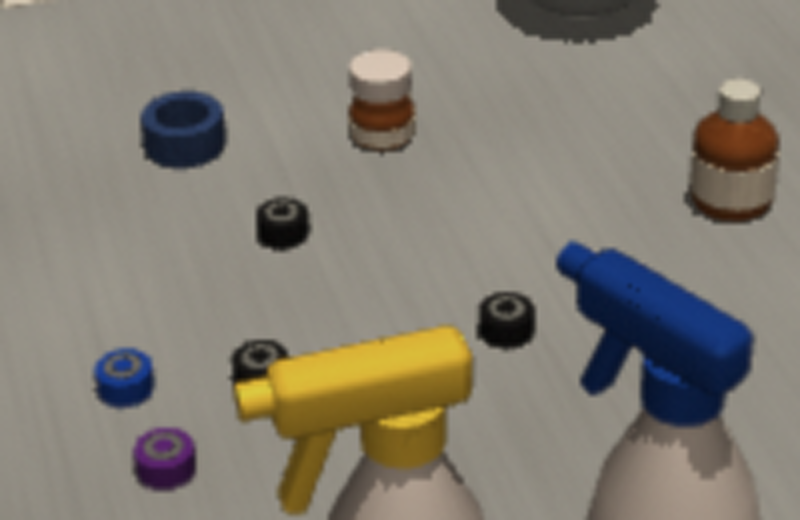

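View pics/c3.png

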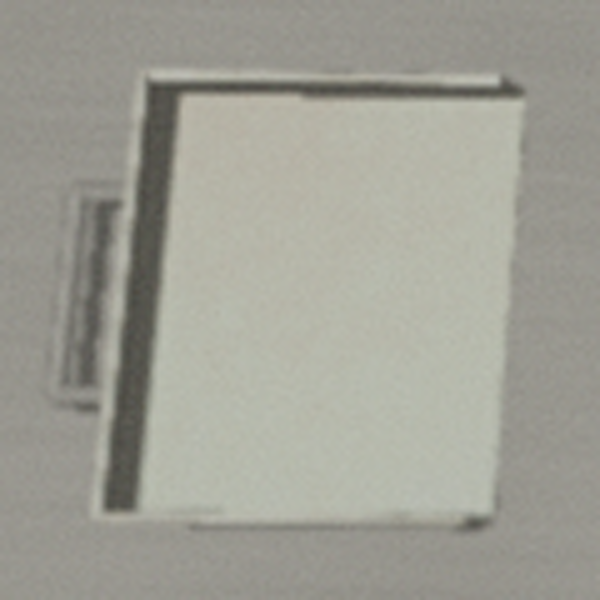

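```bash
python3 - <<'E'
from h import *
c=lambda x,y:(x/3.7+210-.36,y/3.7+210-.36); s=lambda x,y:(x/4+220-.4,y/4+220-.4)
for n,p,q in [("A",c(533,132),s(507,307)),("B",c(312,289),s(282,211)),("C",c(527,369),s(262,354)),("jar",c(169,128),s(380,60)),("blue",c(498,494),s(124,363)),("purple",c(620,482),s(165,442)),("tape",c(116,347),s(183,108))]:
    x,e=tri(p,q);print(n,x.round(4),round(e,4),at("top",p,{"jar":.05,"tape":.025}.get(n,.016)).round(4))
print("red",at("top",c(584,244),.016).round(4))
t=lambda x,y:(x/5+40-.4,y/5+240-.4)
a=at("top",t(523,95),0);b=at("top",t(493,515),0);print("mouth",a.round(4),b.round(4),np.linalg.norm(a-b),np.degrees(np.arctan2(*(a-b)[1::-1])))
for q in [(180,95),(135,512)]: print("floor back vis",at("top",t(*q),0).round(4))
for q in [(145,78),(98,515)]: print("back top",at("top",t(*q),.035).round(4))
st=telemetry.state()
from scipy.spatial.transform import Rotation as R
print(R.from_quat(st["orientation"]).as_matrix().round(3))
E
```

```text
A [ 0.6236 -0.2326  0.0152] 0.0 [ 0.6234 -0.2326  0.016 ]
B [ 0.5322 -0.1115  0.0157] 0.0 [ 0.5322 -0.1115  0.016 ]
C [ 0.4915 -0.2307  0.0161] 0.0005 [ 0.4912 -0.2307  0.016 ]
jar [ 0.6137 -0.0327  0.0534] 0.0002 [ 0.6142 -0.0323  0.05  ]
blue [ 0.4233 -0.2157  0.0161] 0.0006 [ 0.4236 -0.2157  0.016 ]
purple [ 0.4313 -0.2817  0.0167] 0.0005 [ 0.4316 -0.2818  0.016 ]
tape [ 0.4977 -0.0069  0.0278] 0.0013 [ 0.4972 -0.0065  0.025 ]
red [ 0.561  -0.2616  0.016 ]
mouth [0.5872 0.2012 0.    ] [0.4162 0.1985 0.    ] 0.17104686679642125 0.895082646131538
floor back vis [0.5838 0.3408 0.    ]
floor back vis [0.4148 0.34   0.    ]
back top [0.5851 0.3404 0.035 ]
back top [0.4133 0.3391 0.035 ]
[[-0.941  0.338 -0.   ]
 [ 0.338  0.941  0.   ]
 [ 0.     0.    -1.   ]]
```

The three black discs are the ones to move: A (0.623,-0.233), B (0.532,-0.112) and C (0.491,-0.231). Their tops measure z≈0.016 from two views. The red (368,276), blue (345,344) and purple (377,340) discs are excluded by colour, and the crop confirms it.

The tray mouth is at y≈0.20 with x from 0.418 to 0.586. The gap between jar and tape is centred at x≈0.558. I'll push each disc caged against two fingers 20 mm apart, with the jaws along world x, in the order B, A, C.

>>> {"fn": "send_rows", "kwargs": {
  "targets": [
    [-12,-7.5,0,0,0,0.4,2.0],
    [-24,-15,0,0,0,0.8,2.0],
    [-36.9,-22.3,0,0,0,1.226,2.0],
    [-36.9,-22.3,0,0,0,1.226,2.0],
    [-36.9,-22.3,0,0,0,1.226,2.0],
    [-36.9,-22.3,0,0,0,1.226,2.0],
    [-36.9,-22.3,0,0,0,1.226,2.0],
    [-36.9,-22.3,0,0,0,1.226,2.0],
    [-36.9,-22.3,0,0,0,1.226,2.0],
    [-36.9,-22.3,0,0,0,1.226,2.0],
    [-36.9,-22.3,0,0,0,1.226,2.0]
  ],
  "force": 20
}}

```text
time_s: 2.58
ee_pos: [0.4992, 0.302, 0.2226]
orientation: [0.706, 0.708, -0.0, -0.0]
wrist_force: [0.3, 0.3, -0.2]
opening: 0.0201
```

>>> {"fn": "send_rows", "kwargs": {
  "targets": [
    [-6,0.5,2,0,0,0,2.0],
    [-12,1,4,0,0,0,2.0],
    [-18,1.5,6,0,0,0,2.0],
    [-24,2,8,0,0,0,2.0],
    [-30,2.5,9,0,0,0,2.0],
    [-36,3,9.5,0,0,0,2.0],
    [-42,3.3,10,0,0,0,2.0],
    [-45.2,3.3,10,0,0,0,2.0],
    [-45.2,3.3,14,0,0,0,2.0],
    [-45.2,3.3,17,0,0,0,2.0],
    [-45.2,3.3,17,0,0,0,2.0]
  ]
}}

```text
time_s: 3.95
ee_pos: [0.5316, -0.1503, 0.0509]
orientation: [0.707, 0.707, -0.001, -0.002]
wrist_force: [-0.3, -0.0, -1.1]
opening: 0.0201
```

```bash
python3 - <<'E'
from h import *
cv2.imwrite("pics/d1.png",cv2.resize(imaging.grab_frame("side")[200:360,200:440],None,fx=3.3,fy=3.3))
print(telemetry.state()["ee_pos"])
E
```

```text
[ 0.53277372 -0.15072545  0.05237052]
```

View pics/d1.png

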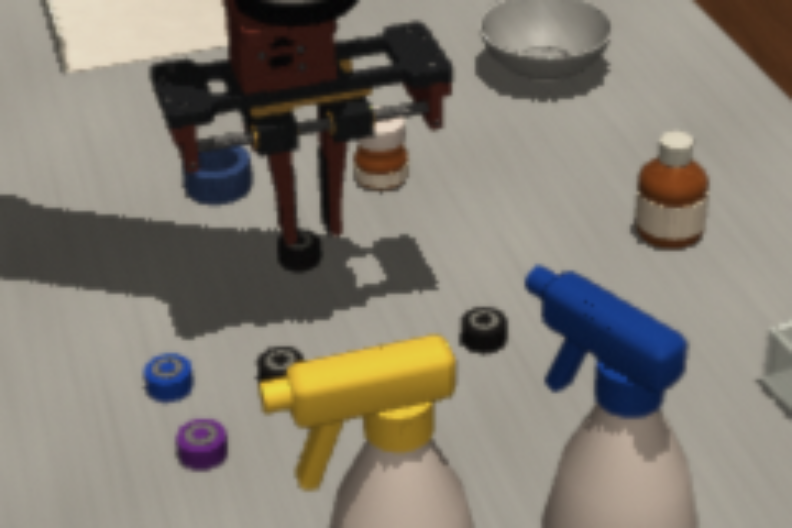

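>>> {"fn": "send_rows", "kwargs": {
  "targets": [
    [0,0,2.5,0,0,0,2.0],
    [0,0,4.6,0,0,0,2.0],
    [0,0,4.6,0,0,0,2.0],
    [0.9,0,4.6,0,0,0,2.0],
    [1.8,0,4.6,0,0,0,2.0],
    [3.0,0.4,4.6,0,0,0,2.0],
    [4.2,0.9,4.6,0,0,0,2.0],
    [5.4,1.4,4.6,0,0,0,2.0],
    [6.6,1.9,4.6,0,0,0,2.0],
    [7.8,2.4,4.6,0,0,0,2.0],
    [9.0,2.6,4.6,0,0,0,2.0]
  ]
}}

```text
time_s: 5.38
ee_pos: [0.5595, -0.0604, 0.0066]
orientation: [0.707, 0.707, 0.0, 0.0]
wrist_force: [0.0, -0.2, -0.0]
opening: 0.02
```

```bash
cat > v.py <<'E'
import sys
from h import *
n=sys.argv[1]
t=imaging.grab_frame("top")[200:360,60:400]; s=imaging.grab_frame("side")[180:350,190:420]
a=cv2.resize(t,(765,360),interpolation=2)
cv2.imwrite(f"pics/{n}t.png",a);cv2.imwrite(f"pics/{n}s.png",cv2.resize(s,None,fx=3,fy=3,interpolation=2))
st=telemetry.state();print(st["time_s"],st["ee_pos"],st["wrist_force"])
E
python3 v.py e1
```

```text
5.475 [ 0.55934371 -0.05924408  0.00646343] [0.50096006 0.41762978 0.21736442]
```

View pics/e1s.png

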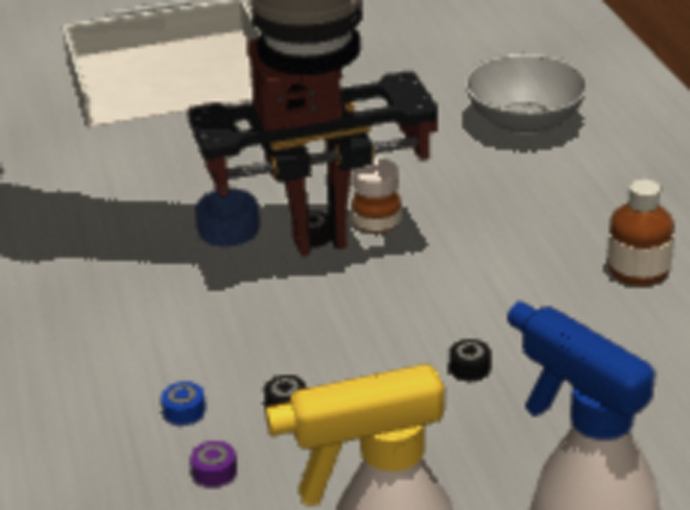

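View pics/e1t.png

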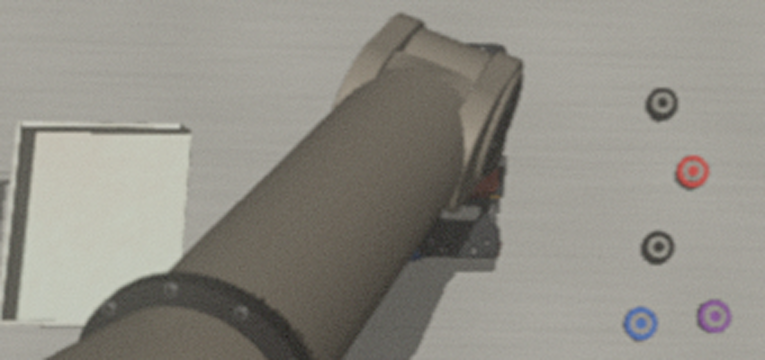

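Disc B is caged between the fingertips, and the jar and tape roll are untouched. Next I'll push it straight through the gap.

>>> {"fn": "send_rows", "kwargs": {
  "targets": [
    [1.2,0,0,0,0,0,2.0],
    [2.5,0,0,0,0,0,2.0],
    [3.8,0,0,0,0,0,2.0],
    [5.1,0,0,0,0,0,2.0],
    [6.4,0,0,0,0,0,2.0],
    [7.7,0,0,0,0,0,2.0],
    [9.0,0,0,0,0,0,2.0],
    [10.3,-0.2,0,0,0,0,2.0],
    [11.6,-0.7,0,0,0,0,2.0],
    [12.9,-1.2,0,0,0,0,2.0],
    [14.2,-1.7,0,0,0,0,2.0],
    [15.5,-2.2,0,0,0,0,2.0]
  ]
}}

```text
time_s: 6.98
ee_pos: [0.5366, 0.0945, 0.0066]
orientation: [0.707, 0.707, -0.0, -0.0]
wrist_force: [0.0, 0.4, -0.0]
opening: 0.0201
```

```bash
python3 v.py e2
```

```text
7.075 [0.53624212 0.0958655  0.00649777] [ 1.24744457 -0.56506347  0.76478392]
```

View pics/e2s.png

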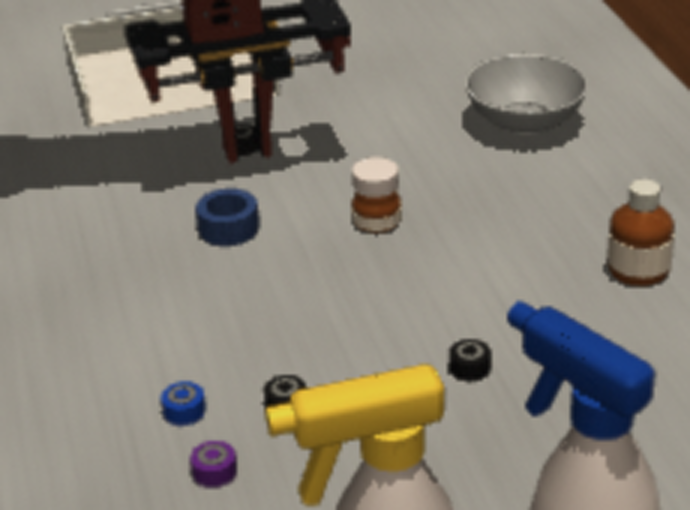

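>>> {"fn": "send_rows", "kwargs": {
  "targets": [
    [1.4,-0.6,0,0,0,0,2.0],
    [2.9,-1.2,0,0,0,0,2.0],
    [4.3,-1.8,0,0,0,0,2.0],
    [5.8,-2.4,0,0,0,0,2.0],
    [7.2,-3.0,0,0,0,0,2.0],
    [8.7,-3.6,0,0,0,0,2.0],
    [10.2,-4.2,0,0,0,0,2.0],
    [11.7,-4.8,0,0,0,0,2.0],
    [13.2,-5.4,0,0,0,0,2.0],
    [14.7,-6.0,0,0,0,0,2.0],
    [16.2,-6.6,0,0,0,0,2.0],
    [17.3,-7.1,0,0,0,0,2.0]
  ]
}}

```text
time_s: 8.57
ee_pos: [0.4656, 0.2679, 0.0066]
orientation: [0.707, 0.707, 0.0, -0.0]
wrist_force: [-0.3, -0.1, -0.3]
opening: 0.0197
```

>>> {"fn": "send_rows", "kwargs": {
  "targets": [
    [-1.2,0,0,0,0,0,2.0],
    [-2.5,0,-1.5,0,0,0,2.0],
    [-3.0,0,-6,0,0,0,2.0],
    [-6,1,-10,0,0,0,2.0],
    [-12,3,-12,0,0,0,2.0],
    [-18,5,-12,0,0,0,2.0],
    [-24,7,-12,0,0,0,2.0],
    [-30,9,-12,0,0,0,2.0],
    [-36,11,-12,0,0,0,2.0],
    [-42,13,-12,0,0,0,2.0],
    [-48,15,-12,0,0,0,2.0],
    [-53.8,15.8,-12,0,0,0,2.0]
  ]
}}

```text
time_s: 10.07
ee_pos: [0.6228, -0.2711, 0.1278]
orientation: [0.708, 0.706, 0.0, 0.0]
wrist_force: [1.1, -0.3, 0.6]
opening: 0.02
```

```bash
python3 v.py e3
```

```text
10.175 [ 0.61992559 -0.27963632  0.12854439] [-0.70807895 -0.81993825  0.50449604]
```

View pics/e3s.png

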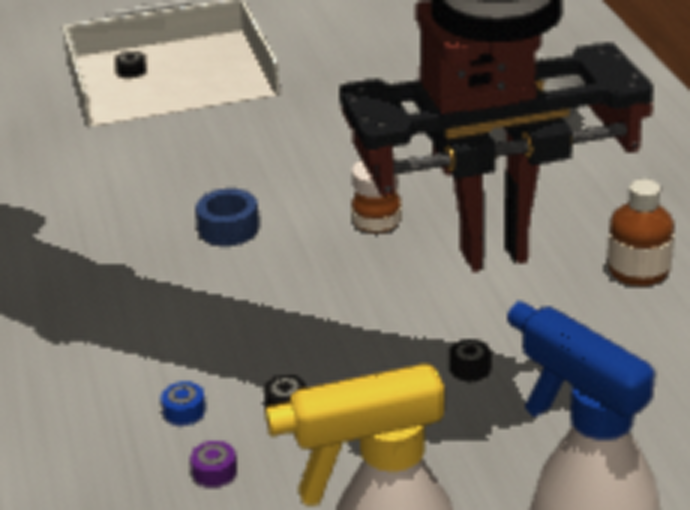

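View pics/e3t.png

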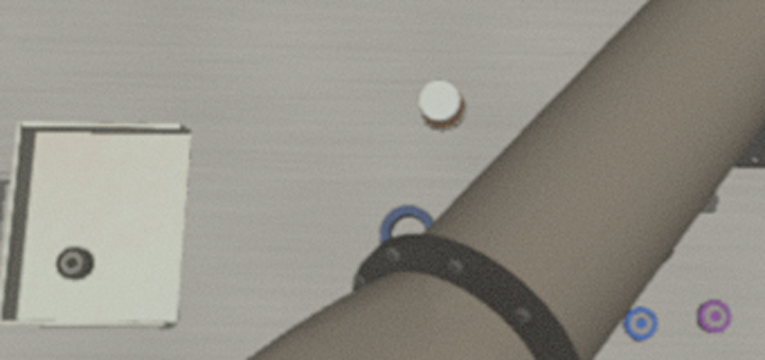

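>>> {"fn": "send_rows", "kwargs": {
  "targets": [
    [0,0,4,0,0,0,2.0],
    [0,0,8,0,0,0,2.0],
    [0,0,11,0,0,0,2.0],
    [0,0,12,0,0,0,2.0],
    [0,0,12,0,0,0,2.0],
    [0.9,0,12,0,0,0,2.0],
    [1.8,0,12,0,0,0,2.0],
    [3.0,-0.4,12,0,0,0,2.0],
    [4.3,-0.9,12,0,0,0,2.0],
    [5.6,-1.4,12,0,0,0,2.0],
    [6.9,-1.9,12,0,0,0,2.0],
    [8.2,-2.4,12,0,0,0,2.0]
  ]
}}

```text
time_s: 11.68
ee_pos: [0.599, -0.1843, 0.0066]
orientation: [0.707, 0.707, -0.0, -0.0]
wrist_force: [0.3, 0.2, 0.9]
opening: 0.0202
```

```bash
python3 v.py e4
```

```text
11.775 [ 0.59885994 -0.18289578  0.00636958] [-0.49332311  0.13548879  0.91503774]
```

View pics/e4s.png

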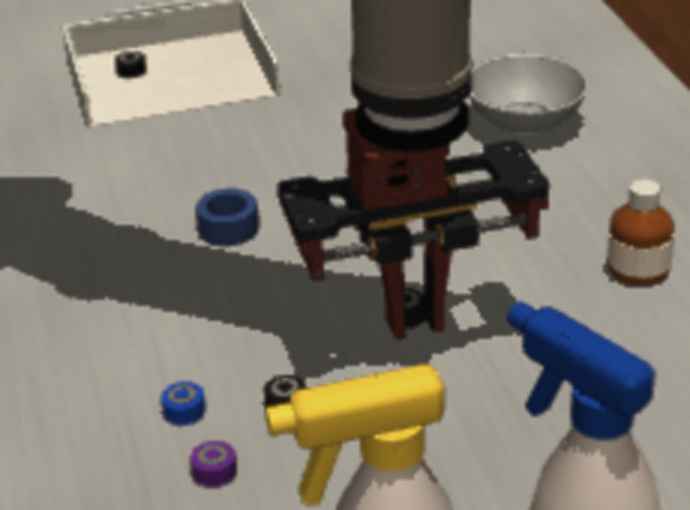

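>>> {"fn": "send_rows", "kwargs": {
  "targets": [
    [1.2,-0.5,0,0,0,0,2.0],
    [2.5,-1.05,0,0,0,0,2.0],
    [3.8,-1.6,0,0,0,0,2.0],
    [5.1,-2.15,0,0,0,0,2.0],
    [6.4,-2.7,0,0,0,0,2.0],
    [7.7,-3.25,0,0,0,0,2.0],
    [9.0,-3.8,0,0,0,0,2.0],
    [10.3,-4.1,0,0,0,0,2.0],
    [11.6,-4.1,0,0,0,0,2.0],
    [12.9,-4.1,0,0,0,0,2.0],
    [14.2,-4.1,0,0,0,0,2.0],
    [15.5,-4.1,0,0,0,0,2.0]
  ]
}}

```text
time_s: 13.28
ee_pos: [0.5585, -0.0294, 0.0066]
orientation: [0.707, 0.707, 0.0, 0.0]
wrist_force: [0.5, 0.3, 0.2]
opening: 0.0199
```

```bash
python3 v.py e5
```

```text
13.375 [ 0.55850945 -0.0280699   0.00647579] [-0.33944552  0.76690209  0.24065319]
```

View pics/e5s.png

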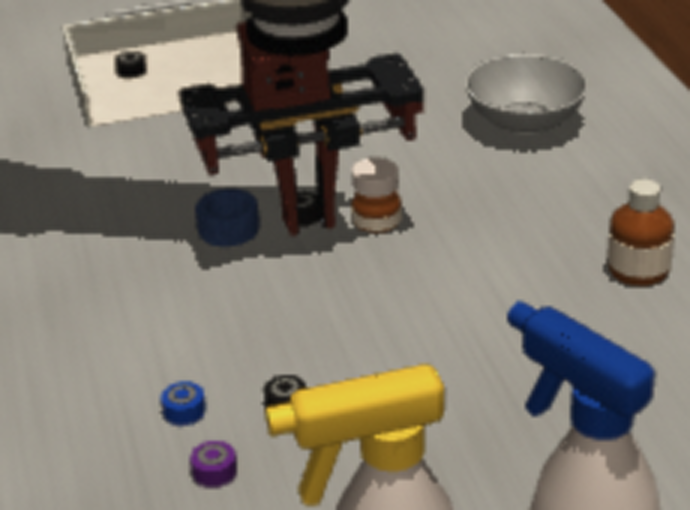

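>>> {"fn": "send_rows", "kwargs": {
  "targets": [
    [1.2,0,0,0,0,0,2.0],
    [2.5,0,0,0,0,0,2.0],
    [3.8,0,0,0,0,0,2.0],
    [5.1,0,0,0,0,0,2.0],
    [6.4,0,0,0,0,0,2.0],
    [7.7,-0.2,0,0,0,0,2.0],
    [9.0,-0.4,0,0,0,0,2.0],
    [10.3,-0.6,0,0,0,0,2.0],
    [11.6,-0.8,0,0,0,0,2.0],
    [12.9,-1.0,0,0,0,0,2.0],
    [14.2,-1.2,0,0,0,0,2.0],
    [15.5,-1.4,0,0,0,0,2.0]
  ]
}}

```text
time_s: 14.88
ee_pos: [0.5443, 0.1256, 0.0067]
orientation: [0.707, 0.707, 0.0, -0.0]
wrist_force: [0.7, 0.2, 0.9]
opening: 0.0202
```

>>> {"fn": "send_rows", "kwargs": {
  "targets": [
    [1.3,0,0,0,0,0,2.0],
    [2.6,0,0,0,0,0,2.0],
    [3.9,0,0,0,0,0,2.0],
    [5.2,0,0,0,0,0,2.0],
    [6.5,0,0,0,0,0,2.0],
    [7.8,0,0,0,0,0,2.0],
    [9.1,0,0,0,0,0,2.0],
    [10.4,0,0,0,0,0,2.0],
    [11.7,0,0,0,0,0,2.0],
    [12.9,0,0,0,0,0,2.0],
    [14.0,0,0,0,0,0,2.0],
    [14.0,0,0,0,0,0,2.0]
  ]
}}

```text
time_s: 16.38
ee_pos: [0.5443, 0.266, 0.0066]
orientation: [0.707, 0.708, 0.0, -0.0]
wrist_force: [-0.5, -0.7, -0.7]
opening: 0.0201
```

>>> {"fn": "send_rows", "kwargs": {
  "targets": [
    [-1.2,0,0,0,0,0,2.0],
    [-2.5,0,-1.5,0,0,0,2.0],
    [-3.0,0,-6,0,0,0,2.0],
    [-6,-0.5,-10,0,0,0,2.0],
    [-12,-1,-12,0,0,0,2.0],
    [-18,-2,-12,0,0,0,2.0],
    [-24,-3,-12,0,0,0,2.0],
    [-30,-4,-12,0,0,0,2.0],
    [-36,-5,-12,0,0,0,2.0],
    [-42,-5.3,-12,0,0,0,2.0],
    [-48,-5.3,-12,0,0,0,2.0],
    [-53.4,-5.3,-12,0,0,0,2.0]
  ]
}}

```text
time_s: 17.88
ee_pos: [0.4898, -0.2729, 0.1278]
orientation: [0.708, 0.706, 0.0, 0.0]
wrist_force: [0.8, 0.8, -0.2]
opening: 0.0202
```

```bash
python3 v.py e6
```

```text
17.975 [ 0.48839678 -0.27807572  0.12845291] [-0.39861084 -0.20157779 -0.36741338]
```

View pics/e6s.png

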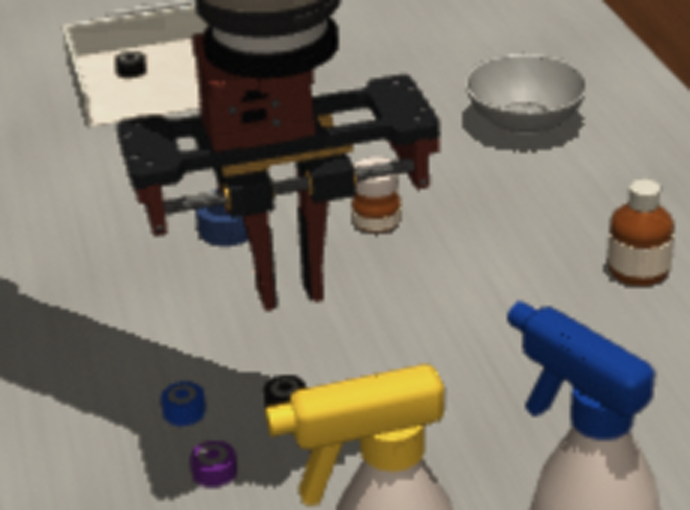

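View pics/e6t.png

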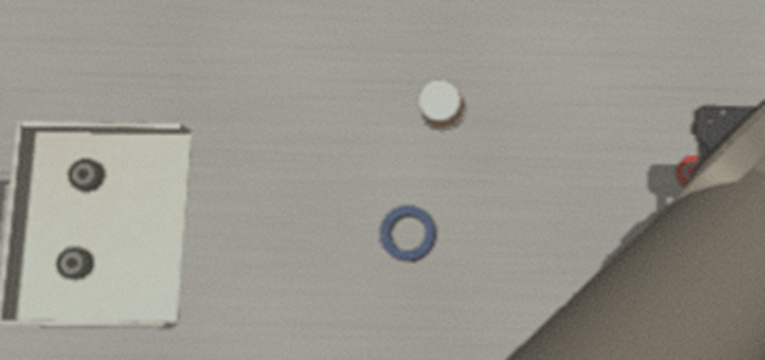

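>>> {"fn": "send_rows", "kwargs": {
  "targets": [
    [0,0,3,0,0,0,2.0],
    [0,0,7,0,0,0,2.0],
    [0,0,11,0,0,0,2.0],
    [0,0,12,0,0,0,2.0],
    [0,0,12,0,0,0,2.0],
    [0.9,0,12,0,0,0,2.0],
    [1.8,0,12,0,0,0,2.0],
    [3.0,0,12,0,0,0,2.0],
    [4.3,0.4,12,0,0,0,2.0],
    [5.6,0.9,12,0,0,0,2.0],
    [6.9,1.4,12,0,0,0,2.0],
    [8.2,1.9,12,0,0,0,2.0]
  ]
}}

```text
time_s: 19.48
ee_pos: [0.5108, -0.1863, 0.0066]
orientation: [0.707, 0.707, -0.0, -0.0]
wrist_force: [-0.0, -0.1, 0.4]
opening: 0.0201
```

```bash
python3 v.py e7
```

```text
19.575 [ 0.51128625 -0.18504816  0.00639831] [0.63205286 0.4089428  0.27474331]
```

View pics/e7s.png

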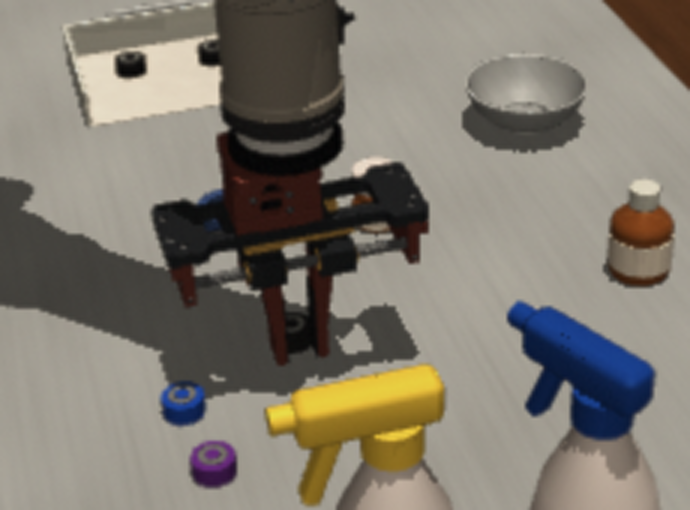

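>>> {"fn": "send_rows", "kwargs": {
  "targets": [
    [1.2,0.5,0,0,0,0,2.0],
    [2.5,1.05,0,0,0,0,2.0],
    [3.8,1.6,0,0,0,0,2.0],
    [5.1,2.15,0,0,0,0,2.0],
    [6.4,2.7,0,0,0,0,2.0],
    [7.7,3.25,0,0,0,0,2.0],
    [9.0,3.8,0,0,0,0,2.0],
    [10.3,4.35,0,0,0,0,2.0],
    [11.6,4.7,0,0,0,0,2.0],
    [12.9,4.7,0,0,0,0,2.0],
    [14.2,4.7,0,0,0,0,2.0],
    [15.5,4.7,0,0,0,0,2.0]
  ]
}}

```text
time_s: 21.08
ee_pos: [0.5572, -0.0315, 0.0066]
orientation: [0.707, 0.707, -0.0, -0.0]
wrist_force: [-0.3, -0.5, -0.9]
opening: 0.0201
```

```bash
python3 v.py e8
```

```text
21.175 [ 0.5572842  -0.0300883   0.00644054] [ 0.75212567 -0.33734226  0.18818197]
```

View pics/e8s.png

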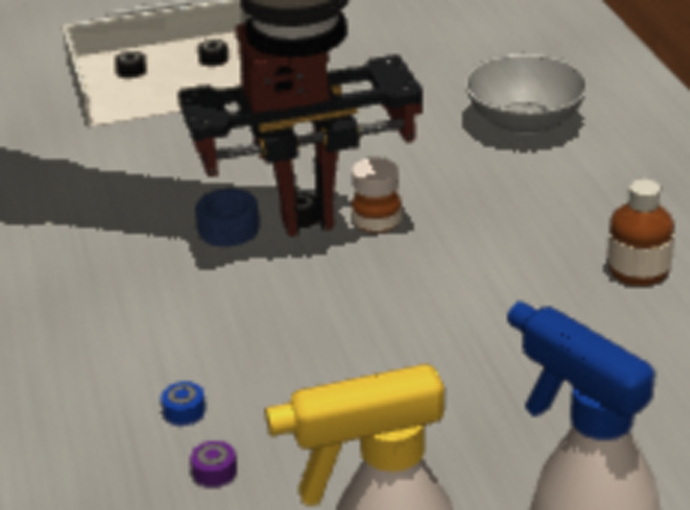

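>>> {"fn": "send_rows", "kwargs": {
  "targets": [
    [1.2,0,0,0,0,0,2.0],
    [2.5,0,0,0,0,0,2.0],
    [3.8,0,0,0,0,0,2.0],
    [5.1,0,0,0,0,0,2.0],
    [6.4,0,0,0,0,0,2.0],
    [7.7,-0.3,0,0,0,0,2.0],
    [9.0,-0.7,0,0,0,0,2.0],
    [10.3,-1.1,0,0,0,0,2.0],
    [11.6,-1.5,0,0,0,0,2.0],
    [12.9,-1.9,0,0,0,0,2.0],
    [14.2,-2.3,0,0,0,0,2.0],
    [15.5,-2.7,0,0,0,0,2.0]
  ]
}}

```text
time_s: 22.68
ee_pos: [0.5301, 0.1236, 0.0066]
orientation: [0.707, 0.707, -0.0, -0.0]
wrist_force: [-0.2, 0.4, 0.5]
opening: 0.0198
```

>>> {"fn": "send_rows", "kwargs": {
  "targets": [
    [1.3,-0.4,0,0,0,0,2.0],
    [2.6,-0.8,0,0,0,0,2.0],
    [3.9,-1.2,0,0,0,0,2.0],
    [5.2,-1.6,0,0,0,0,2.0],
    [6.5,-2.0,0,0,0,0,2.0],
    [7.8,-2.4,0,0,0,0,2.0],
    [9.0,-2.5,0,0,0,0,2.0],
    [10.0,-2.5,0,0,0,0,2.0],
    [10.0,-2.5,0,0,0,0,2.0]
  ]
}}

```text
time_s: 23.8
ee_pos: [0.5055, 0.2238, 0.0066]
orientation: [0.707, 0.708, 0.0, -0.0]
wrist_force: [0.4, 0.6, 1.2]
opening: 0.0199
```

>>> {"fn": "send_rows", "kwargs": {
  "targets": [
    [-1.2,0,0,0,0,0,2.0],
    [-2.5,0,-1.5,0,0,0,2.0],
    [-3.0,0,-6,0,0,0,2.0],
    [-6,0,-10,0,0,0,2.0],
    [-11,0,-14,0,0,0,2.0],
    [-16,1,-18,0,0,0,2.0],
    [-22,3,-20,0,0,0,2.0],
    [-27,5,-20,0,0,0,2.0],
    [-32,7,-20,0,0,0,2.0],
    [-35,8,-20,0,0,0,2.0],
    [-35,8,-20,0,0,0,2.0],
    [-35,8,-20,0,0,0,2.0]
  ]
}}

```text
time_s: 25.3
ee_pos: [0.5846, -0.1274, 0.2069]
orientation: [0.708, 0.707, 0.0, -0.0]
wrist_force: [0.1, 0.1, 0.0]
opening: 0.02
```

```bash
python3 v.py e9; python3 - <<'E'
from h import *
cv2.imwrite("pics/f_top.png",imaging.grab_frame("top")); s=imaging.grab_frame("side");cv2.imwrite("pics/f_side.png",s)
for n in("top","side"):
  for q in ["stopper0_center","tape_roll_center","pill_jar_center","bowl_center","med_bottle_center","spray_a_center"]:
    print(n,q,[(np.round(d["xy"],1).tolist(),round(float(d["score"]),2)) for d in nets.place_of(q,n)])
E
```

```text
25.4 [ 0.5849713  -0.12605247  0.20671281] [-0.41800248  0.20617089 -0.30827444]
top stopper0_center [([96.5, 277.9], 0.56)]
top tape_roll_center []
top pill_jar_center []
top bowl_center []
top med_bottle_center [([321.9, 162.9], 0.57)]
top spray_a_center [([488.6, 303.5], 0.76)]
side stopper0_center [([268.7, 249.4], 0.65), ([263.3, 197.7], 0.44)]
side tape_roll_center [([269.6, 251.9], 0.75)]
side pill_jar_center [([316.2, 247.4], 0.68)]
side bowl_center [([363.6, 214.8], 0.72)]
side med_bottle_center [([405.1, 259.6], 0.83), ([321.6, 356.9], 0.62), ([386.3, 349.2], 0.27)]
side spray_a_center [([320.1, 357.6], 0.66)]
```

View pics/f_top.png

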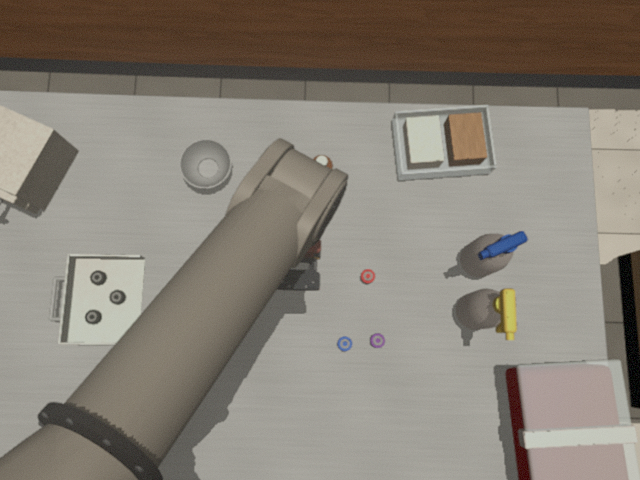

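View pics/f_side.png

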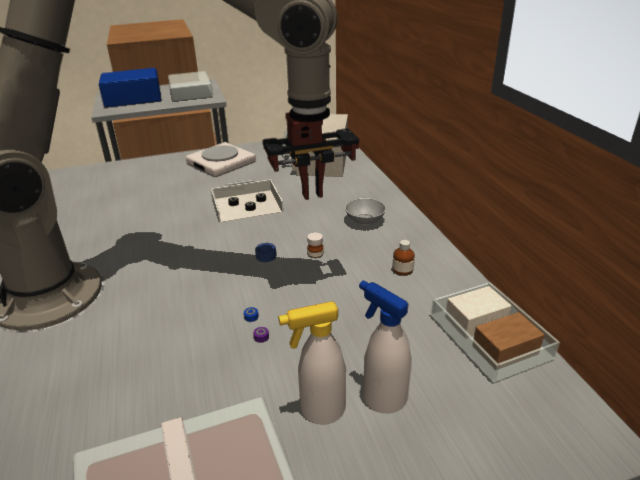

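The final top view shows the three black stoppers in the tray at (98,277), (118,297) and (93,317). The coloured discs sit at the same pixels as before. In the side view the tape roll, jar, bowl and bottles also sit where they did at the start. I'll do one numeric check, then hand in.

```bash
python3 - <<'E'
from h import *
from cell import ticket
for p in [(98,277),(118,297),(93,317)]: print(at("top",p,.016).round(4))
a=cv2.imread("pics/side0.png").astype(int);b=cv2.imread("pics/f_side.png").astype(int)
# displacement of jar / tape / others by template match
for n,(x0,y0,x1,y1) in dict(jar=(305,231,326,258),tape=(255,240,280,264),bottle=(390,240,416,277),bowl=(343,198,387,230)).items():
    r=cv2.matchTemplate(b[y0-8:y1+8,x0-8:x1+8].astype(np.uint8),a[y0:y1,x0:x1].astype(np.uint8),5);print(n,np.subtract(cv2.minMaxLoc(r)[3],8),r.max().round(2))
print(ticket.close_job())
E
```

```text
[0.5448 0.2855 0.016 ]
[0.5053 0.2418 0.016 ]
[0.4645 0.2872 0.016 ]
jar [0 0] 1.0
tape [0 0] 0.81
bottle [0 0] 1.0
bowl [0 0] 1.0
the job is handed in; nothing more can be done
None
```

All three black stoppers are in the tray and the job is handed in, at about 26 s of the 72 s allowed. I pushed each one along the table between two fingertips held 20 mm apart, through the gap between the pill jar and the tape roll. None was picked up.

**Stoppers:** the last top view puts them at (0.545, 0.286), (0.505, 0.242) and (0.465, 0.287). That is about 42–87 mm inside the mouth line at y≈0.20, and between the walls at x≈0.418 and 0.586. The arm was well clear of everything.

**Bystanders:** comparing the first and last side pictures, the jar, tape roll, medicine bottle and bowl show no pixel shift. The tape roll's match was weaker (0.81 against 1.0) because the arm's shadow fell on it. I checked the spray bottles and the red, blue and purple discs only by eye, and they had not visibly moved.

**Checks that failed or disagreed:**
- In the last top picture the networks did not report the tape roll, jar or bowl. The arm hid the jar and tape roll, but the bowl was in plain view.
- In the last side picture the stopper network's top hit, (269, 249), was the tape roll.

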